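Bring the clamped microscope over the starfish

ROBOT

A 7-joint arm with a two-finger parallel gripper is mounted at the origin on the work surface. World frame = base frame: x ahead of the robot, y to its left, z up, the work surface at z = 0. Lengths are in m, angles in rad, forces in N, time in s.
With the tool pointing down it reaches from about 0.4 to 0.875 m from the base axis. Payload 6.5 kg.
Tool frame: the origin (TCP) lies on the centre line of the jaws, within the pads' length; the fingertips stand manip.nose_length ahead of it and the grasp point (between the pads) lies 5 mm behind it (manip.nose_length is the distance from the TCP to the fingertips, in m); x points along the fingers, z is the direction in which the jaws open and shut, and the axes are right-handed (so a half turn about x gives the same grasp; the last joint's range is limited). The gripper opens to 85 mm and grips with 20 to 120 N. Pads are 22 mm wide; open, the fingers measure 114 mm over their backs; the gripper's body (76 mm by 85 mm) begins 54 mm behind the grasp point. The pads swing forward as they close: fully open they stand 13 mm farther back than shut.
Start: joints at [1.125, 0.536, -0.004, 1.538, 0.003, 1.067, -0.071], TCP at [0.241, -0.604, 0.209] pointing down, gripper open.
Joint ranges: [-2.7, 2.7], [-0.37, 2.16], [-1.27, 1.26], [0.24, 2.4], [-1.31, 4.45], [0.19, 1.91], [-2.76, 2.76]. Speed limits (rad/s): [2.39, 2.39, 3.14, 3.14, 3.14, 3.14, 3.14].

INTERFACE

Orientations are given as a rotation vector (axis times angle).
In Python, from bench import readout, imaging, workorder, manip gives the robot as it stands.
- The arm moves only by the tool servo_tool, never from a script. Its argument "commands" is text: rows parted by semicolons, each of 5 numbers parted by spaces: the shift along the world's x, y, z each as a share of 0.02 m, from -1 to 1, then the turn about the world's z as a share of 5 degrees, from -1 to 1, then the finger opening in mm, from 0 to 85.4. In form: tx ty tz spin fingers; .... A call has 1 to 20 rows; each row shifts and turns the commanded pose from where the row before left it; what a row does not reach is not made up. A row lasts 1/12 s, in which the tool goes at most 41.7 mm and 7.16 degrees, less where a joint would pass 70% of its speed; a pose out of reach is approached as far as the arm can. A call with a number of a shift or a turn outside -1 to 1 is refused whole. A call with a gripper value outside its range is refused whole. The fingers move at their own pace and stop on an object; "squeeze" is the grip in N (left out, the last holds). Time passes only in rows, so rows that do not move let the fingers close. It gives the time, the measured TCP pose, the force and the opening at its end, in the units of the state.
- readout.sense(): the state, without advancing time (a new reading comes with each control period).
- imaging.get_image(name): name is "scene" or "top" or "wrist"; returns (picture, depth): 420x560x3 uint8, blue, green, red; 420x560 float32, m along the optical axis (not along the pixel's ray), 0 where there is no reading.
- imaging.camera_params(name): a dict with "K" (3x3 intrinsics, pixels), "pose" (4x4, takes a point from camera to world coordinates). Camera axes: x right, y up, looking along -z (the intrinsics and any distortion apply to the point x, -y, -z); pixel columns grow to the right and rows downward; lengths in m; the calibration is good to about 2 mm. A picture is of the moment at which its call begins: read the wrist's pose just before it. camera_params takes no time and is no camera call; for the wrist camera it gives the pose at the moment of the call.
- workorder.hand_in(): hands the job in, once; it reports no verdict.
The state is a dict: "time_s": time; "joint_pos": joint angles; "qvel": joint speeds; "joint_efforts": joint torques, N m; "tool_pos": TCP position; "ee_rot": TCP orientation; "contact_force": force on the tool from outside, world axes, zero at the start; "ft_torque": the same for the moment, N m; "gripper_width": finger opening in m.
Only numpy, scipy, OpenCV 4.12 (cv2) and the standard library are available. Lean on these libraries where they do the work, as an engineer would, in place of code of your own. Each camera call takes 0.05 s, during which the arm holds its last target. There are 200 camera calls.

TASK

Loosen the clamp knob on the microscope's carriage well past half of its turn, slide the carriage along its rail until the lens is centred straight above the starfish, and turn the knob back fully tight so that the microscope stays there. Do not shift the mounted specimens or knock over the jar and the rinse bottle.

Things in the scene. Friction and masses are not known exactly. Their poses are not given: they have to be found in the camera images.
- clamp_knob (a joint): turn of the clamp knob (rides on the carriage), rad: 0 = fully tight, 1.3 = fully loose (end stops), growing counter-clockwise as seen from outside along its axis. Below about 0.5 the clamp brakes the carriage; above 0.6 it is free. Friction about 0.1 N m: it stays where it is left.
- knob_grip (a point): grip point of the clamp knob, on its axis: black bar 44 mm long (x), 12 thick (y), 33 tall (z) on a steel hub 26 mm across, 5 tall. 6 mm under the bar's end, 27 above the hub. z: outwards along the axis, leaning 30 degrees from vertical to the rig's -x. x and y turn with the knob: at 0.65 rad, x is straight upslope. The carriage's arm overhangs 34 mm behind and 92 above: come along the axis.
- carriage (a joint): position of the grey carriage along its rail, m, -0.15 to 0.15 (end stops), growing along the rig's y; 0 = middle. It is 66 mm wide along the rail; its column and arm hold a black microscope tube. About 2 N moves it when the clamp is loose.
- lens (a point): centre of the lens at the lower end of the microscope tube (28 mm across), 70 mm above the table, 159 mm behind knob_grip in the rig's x; moves with the carriage.
- rig: viewing rig, fixed to the table: white base plate 460 x 235 x 12 mm (x from -112 to 122 mm), a 30 mm square aluminium rail along y at x = -40 mm, 45 to 75 mm above the table, between dark end blocks. Origin on the table under the middle of the rail's travel; x away from the robot, y along the rail. Specimens stand at x = 75 mm.
- starfish: dried specimen glued on a white disc, 50 mm across, 6 mm thick, standing loose on the base plate in the row under the microscope's path (about 70 mm apart, order varies). Origin: centre of the disc's underside. Specimen: the five-armed starfish, 44 mm across, 6 mm tall.
- urchin: dried specimen glued on a white disc, 50 mm across, 6 mm thick, standing loose on the base plate in the row under the microscope's path (about 70 mm apart, order varies). Origin: centre of the disc's underside. Specimen: a round domed sea urchin, 33 mm across, 17 mm tall.
- scallop: dried specimen glued on a white disc, 50 mm across, 6 mm thick, standing loose on the base plate in the row under the microscope's path (about 70 mm apart, order varies). Origin: centre of the disc's underside. Specimen: a fan-shaped ribbed scallop shell, 35 mm across, 7 mm tall.
- spiral: dried specimen glued on a white disc, 50 mm across, 6 mm thick, standing loose on the base plate in the row under the microscope's path (about 70 mm apart, order varies). Origin: centre of the disc's underside. Specimen: a lying pointed spiral shell, 35 mm long, 21 mm thick.
- jar: closed glass jar 72 mm across, 85 mm tall, loose on the table in front of the rig; a bystander. Origin under its centre.
- rinse_bottle: clear plastic rinse bottle 60 mm across, 150 mm tall, loose on the table left of the rig; a bystander. Origin under its centre.
Things that resemble listed ones, but are neither listed nor needed, are in the scene too. Leave any red look-alike of the starfish alone.

How it is judged:
On the way, in this order (a step that is already met when the one before it is completed fails the run):
1. the clamp knob is loosened past half of its turn (above 0.8 rad) (value of joint clamp_knob above 0.8 rad), for 0.1 s.
2. with the clamp still loose (above 0.6 rad), the lens is brought to within 8 mm of straight above the starfish's centre (horizontal distance between lens and starfish below 0.008 m and value of joint clamp_knob above 0.6 rad), for 0.2 s.
At the end, for the whole second after the job is handed in: The lens stands within 8 mm (horizontally) of straight above the starfish's centre, the clamp knob is tight again (below 0.15 rad), the carriage is at rest, and all four specimens are within 8 mm of where they stood (horizontal distance between lens and starfish below 0.008 m and value of joint clamp_knob below 0.15 rad and velocity of joint carriage between -0.005 and 0.005 m/s and distance of each of starfish, urchin, scallop, spiral from where it was at the start of the episode below 0.008 m); the robot touches nothing.
It fails at once if a mounted specimen is shifted by more than 12 mm (distance of any of starfish, urchin, scallop, spiral from where it was at the start of the episode above 0.012 m).
It fails at once if the jar or the rinse bottle is knocked over (tipped by more than 0.5 rad) (angle between any of jar, rinse_bottle's own z axis and vertical above 0.5 rad).
It also fails if it takes over 51 s, if anything falls off the work surface, if the arm or the gripper's body presses on something with over 40 N, if the wrist force passes 120 N, or if a joint passes its speed limit or range.

## Working session

There is one attempt and no reset: what is moved stays moved. The work goes in short steps, Python scripts to look and compute and a tool call to move; the robot and the scene stay as the last step left them, time stands still between calls to the robot, and variables do not carry over. Pictures are saved under pics/ and viewed, about 8 in all and at most 12, crops included, and the job is handed in when it is done.

Besides the shell and the picture viewer there is one more tool, called as name(argument=value, ...) on one line, values as JSON. servo_tool: Moves the arm, as the interface text tells. Its arguments: {"type":"object","properties":{"commands":{"type":"string"},"squeeze":{"type":"number"}},"required":["commands"]}

```bash
ls; mkdir -p pics; python3 - <<'E'
from bench import readout, imaging, manip
import cv2, numpy as np
s=readout.sense(); print(s['time_s'],s['tool_pos'],s['ee_rot'],s['gripper_width'],manip.nose_length)
for n in ("scene","top"):
    im,d=imaging.get_image(n); cv2.imwrite(f"pics/{n}0.png",im); np.save(f"pics/{n}0.npy",d)
    p=imaging.camera_params(n); print(n,p['K'],p['pose'])
E
```

```text
pics
0.0 [ 0.24069195 -0.60309998  0.20811708] [ 0.92597377  1.36675539 -0.92454796] 0.08555622127463781 0.014
scene [[466.978473     0.         289.86919658]
 [  0.         466.978473   206.09084078]
 [  0.           0.           1.        ]] [[ 0.52194462 -0.47452262  0.70880329  1.35711059]
 [ 0.85290302  0.27921977 -0.44112669 -0.39416511]
 [ 0.0114127   0.83478417  0.55045903  0.77041436]
 [ 0.          0.          0.          1.        ]]
top [[424.23083878   0.         279.19069025]
 [  0.         424.23083878 212.02029786]
 [  0.           0.           1.        ]] [[-0.02446138  0.99281634 -0.11712113  0.40770974]
 [-0.99969193 -0.02379979  0.0070442   0.1361288 ]
 [ 0.00420614  0.11725736  0.99309265  0.95750172]
 [ 0.          0.          0.          1.        ]]
```

View pics/scene0.png

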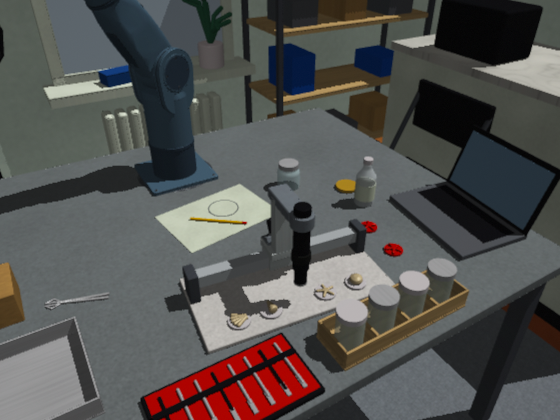

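View pics/top0.png

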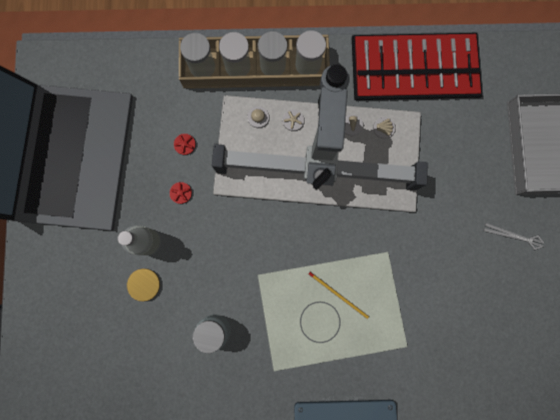

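Top view: plate corners at about (222,97), (421,110), (416,211) and (214,197); starfish at (292,120); knob bar from (314,188) to (331,168). The red look-alikes are at (184,145) and (181,192). I'll enlarge and measure next.

```bash
cat > h.py <<'E'
import numpy as np, cv2
from bench import imaging, readout
def ray(n,u,v,par=None):
    p=par or imaging.camera_params(n); K=p['K'];T=p['pose']
    c=np.array([(u-K[0,2])/K[0,0],-(v-K[1,2])/K[1,1],-1.]); return T[:3,3],T[:3,:3]@c
def at_z(n,u,v,z,par=None):
    o,r=ray(n,u,v,par); return o+r*(z-o[2])/r[2]
def at_d(n,u,v,d,par=None):
    o,r=ray(n,u,v,par); return o+r*d
def cloud(n,d,par=None):
    p=par or imaging.camera_params(n); K=p['K'];T=p['pose']
    v,u=np.mgrid[:d.shape[0],:d.shape[1]]
    c=np.stack([(u-K[0,2])/K[0,0]*d,-(v-K[1,2])/K[1,1]*d,-d],-1); return c@T[:3,:3].T+T[:3,3]
E
python3 - <<'E'
from h import *
from scipy.spatial.transform import Rotation as R
print("tool R\n",R.from_rotvec(readout.sense()['ee_rot']).as_matrix().round(3))
C=np.array([at_z('top',*p,0.012)for p in [(222,97),(421,110),(416,211),(214,197)]]); print(C.round(4))
e=lambda i,j:np.linalg.norm(C[i]-C[j]); print('sides',e(0,1),e(2,3),e(1,2),e(0,3))
d=np.load('pics/top0.npy'); P=cloud('top',d)
for n,(u,v) in dict(star=(292,120),urch=(258,116),spiral=(353,122),scal=(386,128),knob=(322,177),arm=(332,130),tube=(336,76),rail=(260,160)).items(): print(n,P[v,u].round(4))
im=cv2.imread('pics/top0.png'); c=im[60:220,200:430]; cv2.imwrite('pics/topc.png',cv2.resize(c,None,fx=3.4,fy=3.4,interpolation=cv2.INTER_CUBIC))
im=cv2.imread('pics/scene0.png'); c=im[180:340,220:400]; cv2.imwrite('pics/scenec.png',cv2.resize(c,None,fx=3.7,fy=3.7,interpolation=cv2.INTER_CUBIC))
E
```

```text
tool R
 [[-0.001  0.929  0.371]
 [ 0.001  0.371 -0.929]
 [-1.    -0.    -0.002]]
[[ 0.7907  0.2553  0.012 ]
 [ 0.7489 -0.2043  0.012 ]
 [ 0.5142 -0.1781  0.012 ]
 [ 0.5568  0.2754  0.012 ]]
sides 0.4615632431795925 0.4554597502493189 0.23622417270865687 0.2347445328571097
star [0.7276 0.0953 0.0246]
urch [0.7354 0.172  0.0341]
spiral [ 0.7169 -0.0417  0.0329]
scal [ 0.704  -0.1177  0.0242]
knob [0.5715 0.0446 0.1385]
arm [0.6314 0.0367 0.2487]
tube [0.7187 0.0292 0.2704]
rail [0.625  0.1681 0.0712]
```

View pics/topc.png

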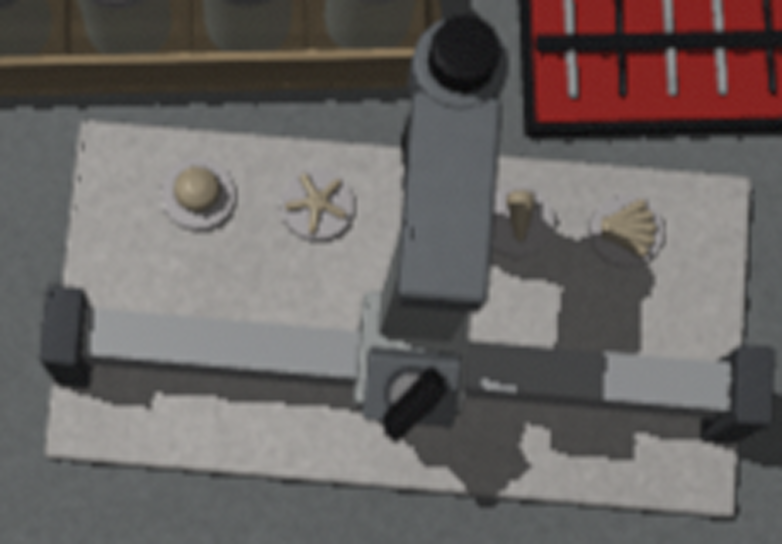

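View pics/scenec.png

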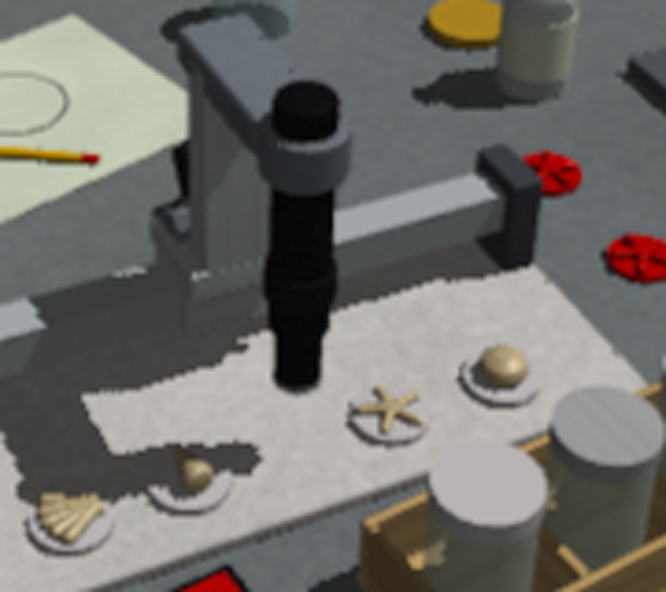

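Crops: the starfish disc is centred at about top (293.5,120.9), the tube top at (337.4,75.3), and the lens lower end at about scene (300,282.5). The knob bar runs lower-left to upper-right, so it's tight. Next I'll work out the rig geometry.

```bash
cat >> h.py <<'E'
X=np.array([0.9957,-0.0925]);Y=np.array([0.0925,0.9957]);O=np.array([0.6477,0.0376])
def rig(p):
    p=np.asarray(p); q=p[...,:2]-O; return np.concatenate([np.stack([q@X,q@Y],-1),p[...,2:]],-1)
E
python3 - <<'E'
from h import *
C=[at_z('top',*p,0.012)for p in [(222,97),(421,110),(416,211),(214,197)]]; print('corners',rig(C).round(4)[:,:2])
print('star disc',rig(at_z('top',293.5,120.9,0.018)), 'scene', rig(at_z('scene',220+389/3.7,180+415/3.7,0.018)))
print('lens',rig(at_z('scene',220+297/3.7,180+378/3.7,0.07)),'tubetop',rig(at_z('top',337.4,75.3,0.27)))
P=rig(cloud('top',np.load('pics/top0.npy')))
m=(P[...,2]>0.235)&(P[...,2]<0.262)&(abs(P[...,1])<.1)
q=P[m]; print('arm top x,y,z range',np.percentile(q,[1,50,99],axis=0).round(4))
im=cv2.imread('pics/top0.png').max(2)
vv,uu=np.mgrid[:420,:560]; box=(uu>308)&(uu<336)&(vv>164)&(vv<194)
k=box&(im<38)&(P[...,2]>0.09)
q=P[k]; print('knob n',k.sum(),'min',q.min(0).round(4),'max',q.max(0).round(4),'mean',q.mean(0).round(4))
for vr in range(166,192,2):
    print(vr,[f"{P[vr,u,0]*1e3:.0f},{P[vr,u,1]*1e3:.0f},{P[vr,u,2]*1e3:.0f}{'k' if im[vr,u]<38 else ''}" for u in range(308,338,3)])
E
```

```text
corners [[ 0.1222  0.23  ]
 [ 0.1232 -0.2315]
 [-0.113  -0.2271]
 [-0.1125  0.2283]]
star disc [0.07458998 0.06115401 0.018     ] scene [0.08162969 0.06172141 0.018     ]
lens [ 0.07714468 -0.00140282  0.07      ] tubetop [ 0.07303056 -0.0041051   0.27      ]
arm top x,y,z range [[-0.0481 -0.0253  0.238 ]
 [ 0.0111 -0.0008  0.2489]
 [ 0.0864  0.0209  0.2582]]
knob n 179 min [-0.0976 -0.0158  0.101 ] max [-0.0568  0.0152  0.1481] mean [-0.0784 -0.0003  0.1333]
166 ['-49,27,107', '-50,21,113', '-50,15,114', '-50,9,115', '-48,3,112', '-48,-3,113', '-47,-9,111', '-47,-16,111', '-47,-22,112', '-45,-28,108']
168 ['-54,27,109', '-54,21,112', '-53,15,111', '-53,9,111', '-53,3,113', '-52,-3,113', '-54,-9,122', '-51,-16,111', '-52,-21,117', '-50,-28,110']
170 ['-56,26,103', '-57,20,107', '-57,14,109', '-57,8,109', '-56,2,110', '-56,-4,111', '-61,-8,133k', '-58,-15,123', '-55,-22,112', '-54,-28,111']
172 ['-61,26,104', '-61,20,107', '-61,14,108', '-61,8,110', '-61,2,111', '-63,-3,125k', '-67,-7,142k', '-65,-13,137k', '-59,-22,110', '-57,-29,105']
174 ['-65,26,104', '-65,20,105', '-64,13,105', '
[... 554 characters left out ...]
4,94', '-79,18,95', '-83,13,113k', '-86,9,132k', '-87,3,138k', '-86,-3,138k', '-77,-13,94', '-78,-19,98', '-77,-25,96', '-73,-33,80']
184 ['-69,19,13', '-68,12,11', '-89,14,124k', '-90,9,134k', '-90,3,133k', '-89,-3,134', '-82,-13,96', '-82,-19,99', '-81,-25,97', '-64,-42,11']
186 ['-72,18,10', '-73,12,13', '-94,14,129k', '-94,8,131k', '-93,2,131', '-71,-15,13', '-70,-22,11', '-70,-29,13', '-69,-36,11', '-68,-43,10']
188 ['-77,18,11', '-77,12,12', '-98,14,129', '-97,8,129', '-75,-9,10', '-75,-15,13', '-74,-22,11', '-74,-29,11', '-73,-36,11', '-73,-43,11']
190 ['-82,18,14', '-81,11,11', '-81,4,11', '-101,7,125', '-80,-9,11', '-79,-16,11', '-79,-23,11', '-79,-29,13', '-78,-37,8', '-78,-43,13']
```

servo_tool(commands="0.5 0.75 0 -1 50;0.5 0.75 0 -1 50;0.5 0.75 0 -1 50;0.5 0.75 0 -1 50;0.5 0.75 0 -1 50;0.5 0.75 0 -1 50;0.5 0.75 0 -1 50;0.5 0.75 0 -1 50;0.5 0.75 0 -1 50;0.5 0.75 0 0 50;0.5 0.75 0 0 50;0.5 0.75 0 0 50;0.5 0.75 0 0 50;0.5 0.75 0 0 50;0.5 0.75 0 0 50;0.5 0.75 0 0 50;0.5 0.75 0 0 50;0.5 0.75 0 0 50;0.5 0.75 0 0 50;0.5 0.75 0 0 50", squeeze=30)

```text
time_s: 1.77
tool_pos: [0.4411, -0.3027, 0.2087]
ee_rot: [1.501, 0.99, -1.502]
contact_force: [0.8, 0.6, 0.1]
gripper_width: 0.0499
```

servo_tool(commands="0.24 0.89 0 0 50;0.24 0.89 0 0 50;0.24 0.89 0 0 50;0.24 0.89 0 0 50;0.24 0.89 0 0 50;0.24 0.89 0 0 50;0.24 0.89 0 0 50;0.24 0.89 0 0 50;0.24 0.89 0 0 50;0.24 0.89 0 0 50;0.24 0.89 0 0 50;0.24 0.89 0 0 50;0.24 0.89 0 0 50;0.24 0.89 0 0 50;0.24 0.89 0 0 50;0.24 0.89 0 0 50;0.24 0.89 0 0 50;0.24 0.89 0 0 50;0.24 0.89 0 0 50;0 0 0 0 50")

```text
time_s: 3.43
tool_pos: [0.5325, 0.0391, 0.2088]
ee_rot: [1.499, 0.995, -1.497]
contact_force: [-0.2, 1.5, -0.8]
gripper_width: 0.0496
```

```bash
cat >> h.py <<'E'
from scipy.spatial.transform import Rotation as R
def state():
    s=readout.sense(); M=R.from_rotvec(s['ee_rot']).as_matrix(); z=M[:,2]; z=z if z[1]>0 else -z
    print('t',s['time_s'],'rig mm',(rig(s['tool_pos'])*1e3).round(1),'psi',round(np.degrees(np.arctan2(z[1],z[0]))-84.7,1),'tilt',M[:,0].round(3),'F',np.round(s['contact_force'],1),'w',round(s['gripper_width']*1e3,1),'q7',round(s['joint_pos'][6],2)); return s
def knob(name='wrist',tag='w'):
    par=imaging.camera_params(name); im,d=imaging.get_image(name); cv2.imwrite(f'pics/{tag}.png',im); np.save(f'pics/{tag}.npy',d)
    return im,d,par,rig(cloud(name,d,par))
E
python3 - <<'E'
from h import *
state(); im,d,par,P=knob(tag='w1'); print(par['pose'].round(3))
np.save('pics/w1P.npy',P)
E
```

```text
t 3.4333 rig mm [-114.8   -9.1  208.8] psi -17.6 tilt [ 0.     0.002 -1.   ] F [-0.2  1.5 -0.8] w 49.6 q7 -2.17
[[-0.39   0.882  0.265  0.599]
 [-0.921 -0.372 -0.115  0.01 ]
 [-0.003 -0.289  0.957  0.374]
 [ 0.     0.     0.     1.   ]]
```

View pics/w1.png

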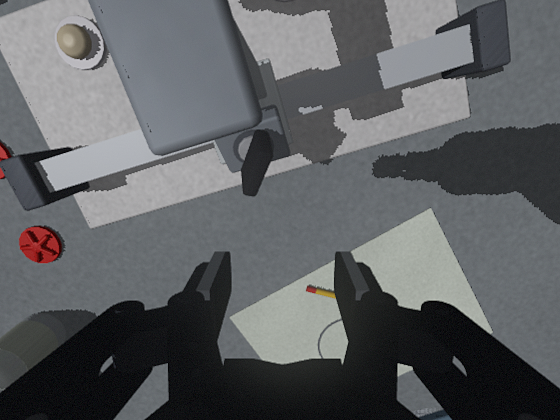

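Wrist view: the bar is at (257,165), partly under the microscope arm, with its lower end at (249,190). The fingers are clear in front. I'll check the bar in this view against the top camera's numbers.

```bash
python3 - <<'E'
from h import *
P=np.load('pics/w1P.npy'); im=cv2.imread('pics/w1.png').max(2)
for v in range(130,200,6): print(v,[f"{P[v,u,0]*1e3:.0f},{P[v,u,1]*1e3:.0f},{P[v,u,2]*1e3:.0f}{'k' if im[v,u]<45 else ''}" for u in range(235,280,5)])
E
```

```text
130 ['-47,-12,249', '-48,-14,248', '-51,2,112', '-52,-2,116', '-53,-6,114', '-54,-10,124k', '-56,-13,112', '-57,-17,111', '-58,-21,110']
136 ['-53,11,111', '-54,7,113', '-55,3,114', '-56,-1,116', '-57,-6,127k', '-58,-10,129k', '-59,-13,129k', '-62,-15,108', '-63,-19,106']
142 ['-57,13,112', '-59,9,113', '-60,5,115', '-61,1,114', '-61,-5,132k', '-62,-9,138k', '-63,-12,135k', '-64,-15,132k', '-68,-18,103']
148 ['-62,15,108', '-63,10,113', '-64,7,112', '-65,2,122k', '-65,-4,137k', '-65,-8,144k', '-66,-12,144k', '-68,-15,140k', '-73,-16,102']
154 ['-67,17,107', '-68,13,110', '-69,9,110', '-69,3,126k', '-68,-3,142k', '-69,-7,147k', '-70,-10,146k', '-71,-14,145k', '-78,-14,99']
160 ['-72,20,102', '-73,15,103', '-73,10,115k', '-73,3,130', '-72,-2,143k', '-73,-5,144k', '-74,-9,145k', '-76,-12,143k', '-94,-7,13']
166 ['-77,22,99', '-79,18,98', '-77,10,120k', '-77,4,134', '-77,-0,141', '-78,-4,142k', '-79,-7,142k', '-99,1,12', '-101,-4,13']
172 ['-93,41,13', '-95,36,13', '-81,11,124', '-80,5,139k', '-81,1,140', '-83,-2,139k', '-84,-5,138', '-106,3,12', '-107,-2,13']
178 ['-100,44,13', '-102,38,13', '-85,12,129', '-85,7,137', '-86,3,138k', '-87,-0,137k', '-113,12,1', '-114,6,2', '-116,1,0']
184 ['-107,46,13', '-109,41,11', '-89,13,132', '-90,9,135', '-91,5,136k', '-92,2,134', '-120,15,0', '-122,9,-0', '-123,3,0']
190 ['-116,51,1', '-117,46,1', '-93,15,133', '-95,11,133k', '-96,7,132k', '-125,23,1', '-127,17,0', '-129,11,0', '-130,5,1']
196 ['-123,54,0', '-125,48,-1', '-127,42,-0', '-128,37,0', '-130,31,0', '-132,25,-1', '-134,19,0', '-135,13,1', '-137,8,0']
```

servo_tool(commands="0.41 0.41 0 0 50;0.41 0.41 0 0 50;0 0 -0.6 0 50;0 0 -0.6 0 50;0 0 -0.6 0 50;0 0 -0.6 0 50;0 0 -0.6 0 50;0 0 -0.6 0 50;0 0 -0.3 0 50;0 0 -0.2 0 50;0 0 0 0 50")

```text
time_s: 4.4
tool_pos: [0.5485, 0.0509, 0.1263]
ee_rot: [1.501, 0.99, -1.503]
contact_force: [0.7, 0.2, -0.6]
gripper_width: 0.0496
```

```bash
python3 - <<'E'
from h import *
state(); knob(tag='w2')
E
```

```text
t 4.4 rig mm [-100.     4.   126.3] psi -18.0 tilt [-0.001 -0.    -1.   ] F [ 0.7  0.2 -0.6] w 49.6 q7 -2.21
```

View pics/w2.png

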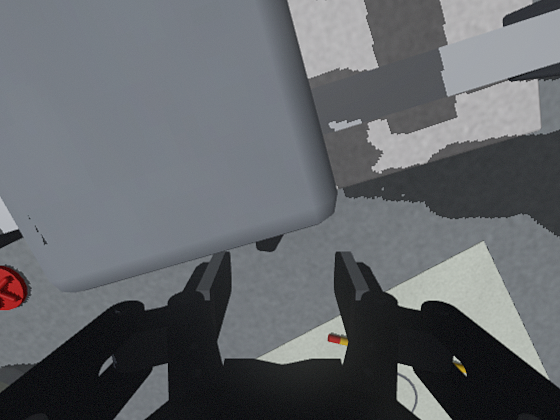

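The bar's lower end shows at (268,243), between the fingertips at (222,255) and (345,255). I'll centre on it and close in steps.

servo_tool(commands="0 0.2 0 0 40;0 0 0 0 30;0 0 0 0 24;0 0 0 0 20;0 0 0 0 16;0 0 0 0 10;0 0 0 0 5;0 0 0 0 5", squeeze=30)

```text
time_s: 5.12
tool_pos: [0.5486, 0.0549, 0.127]
ee_rot: [1.501, 0.989, -1.501]
contact_force: [0.3, 0.2, -0.0]
gripper_width: 0.0053
```

```bash
python3 - <<'E'
from h import *
state()
E
```

```text
t 5.1167 rig mm [-100.3    8.   127. ] psi -17.9 tilt [ 0. -0. -1.] F [ 0.3  0.2 -0. ] w 5.3 q7 -2.22
```

```bash
python3 - <<'E'
from h import *
knob(tag='w3'); im,_,_,P=knob('scene','s3')
w=cv2.imread('pics/w3.png')[160:360,180:400]; s=im[150:310,200:360]
a=cv2.resize(w,(440,400)); b=cv2.resize(s,(400,400),interpolation=cv2.INTER_CUBIC)
im,_,_,P=knob('top','t3'); c=cv2.resize(im[120:220,280:380],(400,400),interpolation=cv2.INTER_CUBIC)
cv2.imwrite('pics/c3.png',np.hstack([a[:, :400],c]))
E
```

```text
(no output)
```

View pics/c3.png

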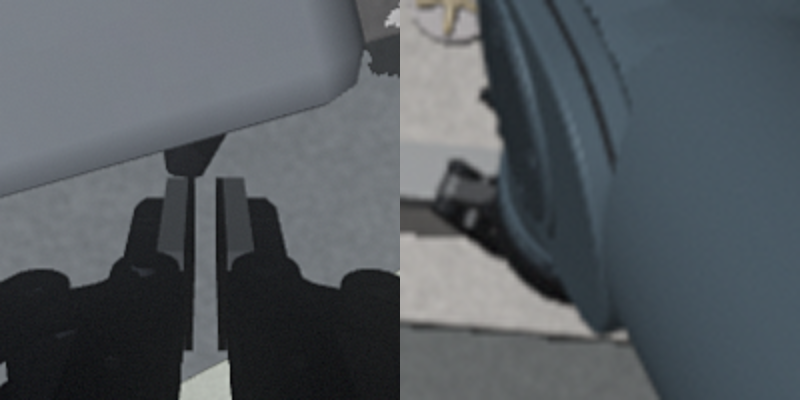

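The jaws closed just short of the bar's end: it lies right in front of the pads, which were centred on it sideways. I'll open, raise, and go about 5 mm further in with less yaw.

servo_tool(commands="0 0 0.25 0 46;0 0 0.2 0.5 46;0 0 0 0.5 46;0 0 0 0 46;0.14 0.02 0 0 46;0.13 0.02 0 0 46;0 0 0 0 36;0 0 0 0 28;0 0 0 0 22;0 0 0 0 16;0 0 0 0 10;0 0 0 0 5;0 0 0 0 5", squeeze=30)

```text
time_s: 6.35
tool_pos: [0.5539, 0.0557, 0.136]
ee_rot: [1.44, 1.041, -1.44]
contact_force: [0.2, 0.0, -0.3]
gripper_width: 0.0051
```

```bash
python3 - <<'E'
from h import *
state(); knob(tag='w4')
E
```

```text
t 6.35 rig mm [-95.    9.4 136. ] psi -12.9 tilt [-0.  0. -1.] F [ 0.2  0.  -0.3] w 5.1 q7 -2.14
```

```bash
python3 - <<'E'
from h import *
w=cv2.imread('pics/w4.png')[160:360,180:400]; cv2.imwrite('pics/c4.png',cv2.resize(w,(660,600)))
P=rig(cloud('wrist',np.load('pics/w4.npy')))
for v in range(200,270,6): print(v,[f"{P[v,u,0]*1e3:.0f},{P[v,u,1]*1e3:.0f},{P[v,u,2]*1e3:.0f}" for u in range(255,315,6)])
E
```

```text
200 ['-37,1,250', '-38,-0,250', '-38,-1,250', '-38,-2,250', '-38,-3,250', '-38,-4,250', '-38,-5,251', '-39,-6,250', '-39,-7,250', '-39,-8,250']
206 ['-39,1,249', '-39,0,249', '-39,-1,250', '-39,-2,250', '-39,-3,250', '-40,-4,250', '-40,-5,249', '-40,-6,249', '-40,-7,250', '-41,-8,249']
212 ['-39,1,251', '-40,0,250', '-40,-1,250', '-40,-2,251', '-40,-3,250', '-40,-4,251', '-41,-5,250', '-41,-6,250', '-41,-7,250', '-41,-8,251']
218 ['-40,1,251', '-41,1,250', '-41,-1,250', '-41,-2,250', '-42,-2,249', '-42,-3,250', '-42,-4,250', '-42,-5,250', '-42,-6,250', '-43,-7,250']
224 ['-41,2,251', '-42,1,250', '-42,-0,249', '-42,-1,250', '-42,-2,251', '-43,-3,250', '-43,-4,251', '-43,-5,251', '-43,-6,250', '-44,-7,250']
230 ['-42,2,251', '-43,1,250', '-43,0,249', '-44,-1,249', '-43,-2,251', '-44,-3,250', '-44,-4,251', '-44,-5,251', '-44,-6,251', '-45,-7,250']
236 ['-44,2,250', '-44,1,251', '-44,0,250', '-44,-1,251', '-45,-2,250', '-45,-3,250', '-45,-4,251', '-46,-5,249', '-46,-6,248', '-46,-7,249']
242 ['-45,3,250', '-45,2,250', '-45,0,251', '-46,-0,250', '-46,-1,249', '-46,-2,249', '-46,-4,250', '-46,-5,250', '-154,1,-0', '-155,-5,0']
248 ['-46,3,250', '-46,2,249', '-47,1,249', '-85,12,161', '-99,12,130', '-100,9,128', '-86,3,161', '-87,0,162', '-160,3,1', '-162,-3,0']
254 ['-156,52,1', '-157,46,0', '-84,14,169', '-84,11,169', '-161,28,1', '-163,22,1', '-86,3,169', '-87,1,169', '-167,4,-0', '-168,-2,1']
260 ['-86,20,167', '-86,17,168', '-83,13,176', '-84,11,177', '-169,30,-0', '-169,23,2', '-85,3,176', '-87,1,174', '-87,-2,176', '-92,-4,167']
266 ['-87,20,172', '-82,15,182', '-84,13,180', '-84,11,180', '-175,31,0', '-176,25,0', '-86,3,181', '-87,1,180', '-87,-1,180', '-91,-4,173']
```

View pics/c4.png

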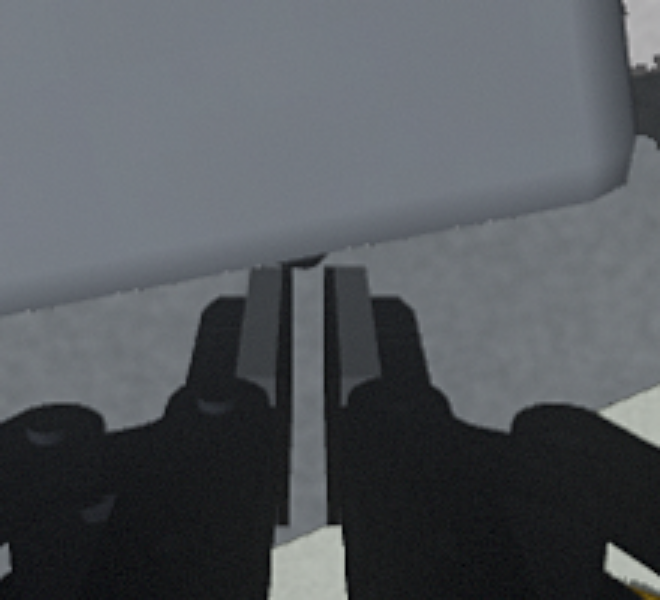

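```bash
python3 - <<'E'
from h import *
par=imaging.camera_params('wrist'); s=readout.sense()
print((par['pose'][:3,3]-s['tool_pos']).round(4))
for n,dx in (('w2',[-100,4,126.3]),('w3',[-100.3,8,127]),('w4',[-95,9.4,136])):
    d=np.load(f'pics/{n}.npy'); K=par['K']; 
    # camera->tool offset in rig axes using current rotation (approx)
    P=rig(cloud('wrist',d,par)+0)*1e3-np.array([-95,9.4,136])
    print(n,'(relative to TCP, mm)')
    for v in range(240,330,8): print(v,[f"{P[v,u,0]:.0f},{P[v,u,1]:.0f},{P[v,u,2]:.0f}" for u in (215,222,228,268,272,276,284,291,296,340,350)])
E
```

```text
[ 0.0686 -0.0228  0.1652]
w2 (relative to TCP, mm)
240 ['70,-16,165', '70,-16,165', '70,-16,165', '8,6,8', '7,4,8', '7,2,7', '-48,9,-125', '-50,3,-127', '-51,-2,-126', '-62,-44,-127', '-63,-54,-125']
248 ['70,-16,165', '70,-16,165', '70,-16,165', '2,7,4', '2,5,5', '-55,19,-125', '-57,11,-126', '-59,5,-127', '-60,-0,-127', '-70,-43,-127', '-71,-52,-126']
256 ['16,27,34', '16,23,36', '14,22,31', '-62,29,-126', '-63,25,-126', '-63,21,-125', '-65,13,-125', '-66,6,-125', '-68,1,-125', '4,-27,36', '3,-32,35']
264 ['17,25,44', '15,23,42', '10,23,32', '-70,31,-125', '-71,27,-126', '-72,23,-126', '-75,15,-127', '-75,8,-125', '-77,3,-126', '2,-27,39', '4,-30,44']
272 ['16,24,50', '14,22,47', '7,24,33', '-79,33,-126', '-81,29,-127', '-81,25,-126', '-82,17,-125', '-84,10,-126', '-86,5,-127', '-1,-26,40', '4,-29,51']
280 ['16,23,56', '11,23,48', '4,25,35', '-88,35,-126', '-89,31,-126', '-89,27,-125', '-91,19,-125', '-93,12,-126', '-95,7,-126', '70,-16,165', '4,-28,55']
288 ['15,22,61', '8,24,49', '-0,26,35', '-97,37,-126', '-98,33,-125', '-99,29,-126', '-101,21,-127', '-102,14,-126', '-103,9,-125
[... 3746 characters left out ...]
96 ['-99,97,-136', '-101,90,-135', '-102,83,-135', '12,2,69', '6,2,60', '4,1,57', '-116,25,-136', '4,-5,60', '10,-7,69', '-129,-34,-135', '-131,-44,-135']
304 ['15,20,72', '11,19,66', '10,17,66', '12,2,74', '3,3,60', '2,2,58', '-126,27,-136', '1,-4,60', '8,-7,71', '1,-22,66', '6,-24,73']
312 ['13,20,74', '11,19,71', '10,17,70', '9,3,74', '-0,4,61', '-1,3,60', '-135,29,-135', '-2,-3,60', '5,-6,71', '1,-21,71', '2,-24,72']
320 ['11,20,75', '19,13,89', '19,11,88', '4,4,71', '-4,5,60', '-5,4,59', '-145,31,-136', '-6,-2,60', '1,-5,69', '12,-20,88', '1,-23,75']
328 ['10,20,78', '19,12,92', '19,11,92', '1,5,72', '-7,6,60', '-8,4,60', '-155,34,-134', '-8,-2,61', '-2,-5,70', '12,-19,92', '-0,-23,78']
```

The wrist depth puts the fingertips about 25 mm *above* the reported TCP. The interface says 14 mm ahead, so that's 39 mm off. This explains both empty closures: the tips were at z 0.152 and 0.161, over the bar's lower end at z 0.130. I'll trust the measured tips. I'll also raise and spin half a turn, so the camera stays clear of the microscope arm when I go lower.

servo_tool(commands="0 0 1 0 46;0 0 1 0 46;0 0 1 0 46;-0.5 0 0 1 46;-0.5 0 0 1 46;0 0 0 1 46;0 0 0 1 46;0 0 0 1 46;0 0 0 1 46;0 0 0 1 46;0 0 0 1 46;0 0 0 1 46;0 0 0 1 46;0 0 0 1 46;0 0 0 1 46;0 0 0 1 46;0 0 0 1 46;0 0 0 1 46;0 0 0 1 46;0 0 0 1 46")

```text
time_s: 8.07
tool_pos: [0.5339, 0.0556, 0.196]
ee_rot: [0.315, 1.548, -0.315]
contact_force: [-0.3, -0.3, 0.4]
gripper_width: 0.0458
```

servo_tool(commands="0 0 0 1 46;0 0 0 1 46;0 0 0 1 46;0 0 0 1 46;0 0 0 1 46;0 0 0 1 46;0 0 0 1 46;0 0 0 1 46;0 0 0 1 46;0 0 0 1 46;0 0 0 1 46;0 0 0 1 46;0 0 0 1 46;0 0 0 1 46;0 0 0 1 46;0 0 0 1 46;0 0 0 1 46;0 0 0 1 46;0 0 0 0 46")

```text
time_s: 9.65
tool_pos: [0.5339, 0.0555, 0.1959]
ee_rot: [-0.907, 1.373, 0.908]
contact_force: [1.2, -0.4, 0.1]
gripper_width: 0.0462
```

```bash
python3 - <<'E'
from h import *
s=state(); im,d,par,P=knob(tag='w5'); print((par['pose'][:3,3]-s['tool_pos']).round(3))
T=P*1e3-rig(s['tool_pos'])*1e3
for v in range(232,300,8): print(v,[f"{T[v,u,0]:.0f},{T[v,u,1]:.0f},{T[v,u,2]:.0f}" for u in range(200,370,10)])
E
```

```text
t 9.65 rig mm [-114.9    7.3  195.9] psi -17.8 tilt [-0.  0. -1.] F [ 1.2 -0.4  0.1] w 46.2 q7 0.65
[-0.068  0.029  0.165]
232 ['29,-110,-184', '32,-99,-183', '36,-88,-184', '39,-77,-183', '43,-66,-184', '47,-55,-185', '50,-43,-184', '53,-32,-183', '57,-21,-183', '16,1,-66', '18,8,-65', '34,15,-99', '42,23,-111', '75,35,-183', '62,43,-145', '63,52,-139', '63,61,-132']
240 ['38,-114,-183', '42,-103,-184', '45,-91,-183', '49,-80,-184', '52,-69,-183', '56,-58,-185', '60,-47,-185', '32,-22,-102', '34,-13,-99', '22,-1,-63', '24,7,-63', '40,13,-96', '43,21,-95', '62,31,-133', '62,40,-126', '63,49,-120', '66,58,-121']
248 ['48,-118,-184', '51,-106,-183', '55,-95,-184', '59,-84,-184', '62,-72,-183', '65,-61,-183', '35,-32,-98', '38,-24,-98', '39,-15,-95', '27,-2,-60', '35,4,-73', '46,11,-92', '48,19,-91', '65,28,-121', '68,37,-121', '71,47,-121', '74,56,-121']
256 ['58,-122,-186', '61,-110,-183', '-20,-23,35', '-19,-19,35', '-70,22,165', '60,-55,-146', '42,-35,-98', '44,-25,-94', '30,-12,-59', '32,-4,-57', '48,1,-86', '51,9,-88', '54,17,-88', '62,25,-98', '-3,28,34', '79,44,-121', '83,54,-12
[... 469 characters left out ...]
0 ['-18,-30,49', '-20,-23,56', '-18,-20,55', '-10,-21,40', '71,-67,-120', '74,-58,-120', '77,-48,-121', '60,-31,-83', '45,-16,-50', '60,-13,-73', '68,-6,-82', '79,1,-98', '83,10,-98', '11,21,27', '-2,25,52', '-4,28,56', '2,33,49']
288 ['-18,-28,55', '-20,-21,62', '-18,-18,61', '-7,-22,41', '80,-71,-121', '82,-61,-121', '86,-51,-121', '77,-37,-99', '78,-27,-97', '81,-19,-97', '84,-10,-96', '84,-0,-91', '84,9,-87', '15,19,28', '2,24,51', '-4,27,62', '-3,31,61']
296 ['-22,-23,69', '-20,-20,69', '-15,-19,62', '-4,-23,43', '89,-74,-122', '127,-83,-183', '131,-71,-184', '85,-40,-100', '84,-29,-93', '84,-20,-88', '84,-10,-83', '84,-2,-80', '84,7,-75', '84,15,-72', '4,23,53', '-1,26,62', '-4,29,69']
```

servo_tool(commands="0 0 -0.8 0 46;0 0 -0.8 0 46;0 0 -0.8 0 46;0 0 -0.8 0 46;0 0 -0.8 0 46;0 0 -0.8 0 46;0 0 -0.4 0 46;0 0 0 0 46;0.3 0 0 0 46;0.3 0 0 0 46;0.26 0.02 0 0 46;0 0 0 0 46")

```text
time_s: 10.7
tool_pos: [0.5535, 0.0563, 0.093]
ee_rot: [-0.905, 1.372, 0.903]
contact_force: [0.5, -0.4, 0.2]
gripper_width: 0.046
```

```bash
python3 - <<'E'
from h import *
s=state(); im,d,par,P=knob(tag='w6')
cv2.imwrite('pics/c6.png',cv2.resize(im[150:330,150:410],(780,540)))
E
```

```text
t 10.7 rig mm [-95.6   9.9  93. ] psi -18.0 tilt [ 0.003  0.001 -1.   ] F [ 0.5 -0.4  0.2] w 46.0 q7 0.55
```

View pics/c6.png

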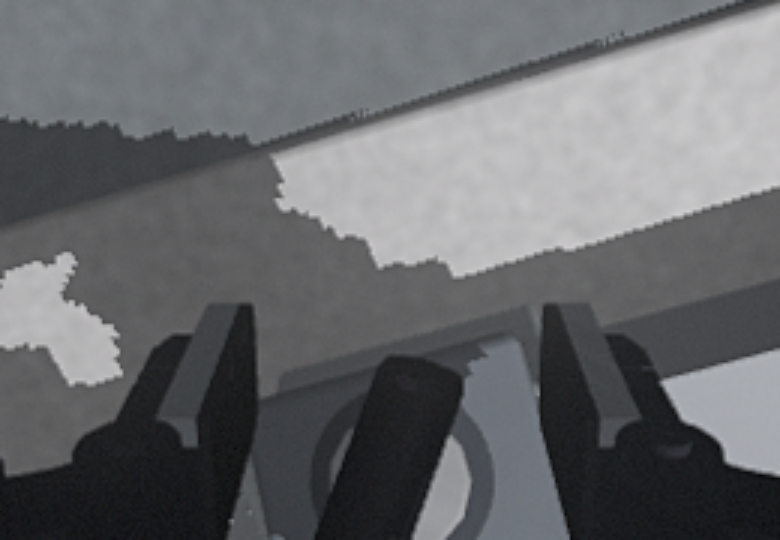

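The bar now lies between the jaws: its end is at about (420,380) in the crop, with pads at (250,310) and (545,310). I'll close in steps.

servo_tool(commands="0 0 0 0 36;0 0 0 0 28;0 0 0 0 24;0 0 0 0 20;0 0 0 0 16;0 0 0 0 12;0 0 0 0 8;0 0 0 0 5", squeeze=30)

```text
time_s: 11.42
tool_pos: [0.5498, 0.056, 0.0915]
ee_rot: [-0.905, 1.377, 0.907]
contact_force: [-4.6, 1.5, -2.2]
gripper_width: 0.0133
```

```bash
python3 - <<'E'
from h import *
s=state(); im,d,par,P=knob(tag='w7')
print(s['ft_torque'])
E
```

```text
t 11.4167 rig mm [-99.2   9.3  91.5] psi -17.9 tilt [-0.003 -0.001 -1.   ] F [-4.6  1.5 -2.2] w 13.3 q7 0.55
[0.9335656  0.93737637 0.12195678]
```

servo_tool(commands="0 -0.1 0 0.9 5;0 -0.1 0 0.9 5;0 -0.1 0 0.9 5;0 -0.1 0 0.9 5;0 0 0 0 5", squeeze=40)

```text
time_s: 11.88
tool_pos: [0.5484, 0.0471, 0.0916]
ee_rot: [-1.143, 1.255, 1.147]
contact_force: [-10.7, 1.7, 4.9]
gripper_width: 0.011
```

servo_tool(commands="0 -0.1 0 0.9 5;0 -0.1 0 0.9 5;0 -0.1 0 0.9 5;0 -0.1 0 0.9 5;0 0 0 0 5;0 0 0 0 5")

```text
time_s: 12.38
tool_pos: [0.5484, 0.0385, 0.0916]
ee_rot: [-1.37, 1.103, 1.374]
contact_force: [-10.0, 1.7, 4.5]
gripper_width: 0.0111
```

```bash
python3 - <<'E'
from h import *
s=state(); im,d,par,P=knob(tag='w8')
cv2.imwrite('pics/c8.png',cv2.resize(im[150:330,150:410],(780,540)))
E
```

```text
t 12.3833 rig mm [-98.9  -8.3  91.6] psi 18.0 tilt [-0.006 -0.003 -1.   ] F [-10.    1.7   4.5] w 11.1 q7 1.11
```

View pics/c8.png

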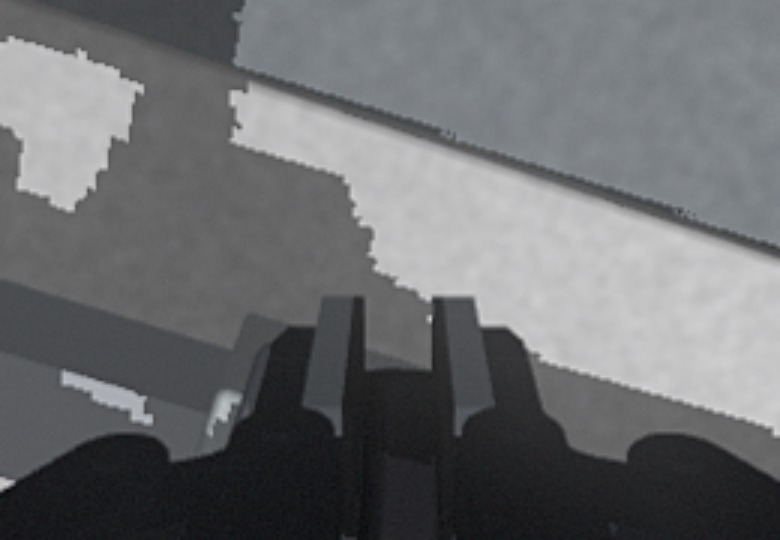

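The bar is gripped between the pads and has turned with them: psi +18°, so the knob is at about 0.92 rad. Next I slide the carriage about 62 mm along rig +y.

servo_tool(commands="0.02 0.2 0 0 5;0.036 0.39 0 0 5;0.036 0.39 0 0 5;0.036 0.39 0 0 5;0.036 0.39 0 0 5;0.036 0.39 0 0 5;0.036 0.39 0 0 5;0.036 0.39 0 0 5;0.02 0.17 0 0 5;0 0 0 0 5;0 0 0 0 5;0 0 0 0 5")

```text
time_s: 13.43
tool_pos: [0.5554, 0.101, 0.0916]
ee_rot: [-1.371, 1.1, 1.372]
contact_force: [-6.3, 1.8, 1.0]
gripper_width: 0.0113
```

```bash
python3 - <<'E'
from h import *
s=state(); im,d,par,P=knob('scene','s9')
P0=rig(cloud('scene',np.load('pics/scene0.npy')))
im0=cv2.imread('pics/scene0.png')
# tube (black, z 0.09-0.2, x around 75): compare y before/after
for n,I,Q in(('before',im0,P0),('after',im,P)):
    for zl,zh in((.075,.1),(.1,.14),(.16,.2)):
        m=(I.max(2)<60)&(Q[...,2]>zl)&(Q[...,2]<zh)&(Q[...,0]>.05)&(Q[...,0]<.1)&(abs(Q[...,1]-.03)<.07)
        q=Q[m]; print(n,zl,m.sum(),'y',np.percentile(q[:,1],[2,50,98]).round(4),'x max',np.percentile(q[:,0],98).round(4))
for n,Q in(('before',P0),('after',P)):
    m=(Q[...,2]>.24)&(Q[...,2]<.262)&(Q[...,0]>-.05)&(Q[...,0]<.045)&(abs(Q[...,1]-.03)<.09); print(n,'arm y',np.percentile(Q[m][:,1],[2,50,98]).round(4))
    m=(abs(Q[...,2]-.018)<.003)&(Q[...,0]>.04)&(Q[...,0]<.11)&(abs(Q[...,1]-.061)<.035); print('disc',m.sum(),Q[m].mean(0).round(4),(np.percentile(Q[m],[3,97],axis=0).mean(0)).round(4))
cv2.imwrite('pics/c9.png',cv2.resize(im[180:340,240:400],(600,600),interpolation=cv2.INTER_CUBIC))
E
```

```text
t 13.4333 rig mm [-97.8  54.6  91.6] psi 18.0 tilt [-0.003 -0.003 -1.   ] F [-6.3  1.8  1. ] w 11.3 q7 1.01
before 0.075 99 y [-0.0176 -0.0092  0.0065] x max 0.0926
before 0.1 176 y [-0.0224 -0.0112  0.0081] x max 0.0976
before 0.16 271 y [-0.0217 -0.012   0.0092] x max 0.0968
after 0.075 94 y [0.0419 0.0491 0.0655] x max 0.0938
after 0.1 178 y [0.037  0.0468 0.0655] x max 0.0985
after 0.16 248 y [0.038  0.0475 0.0672] x max 0.0981
before arm y [-0.026  -0.0081  0.018 ]
disc 198 [0.0825 0.06   0.0181] [0.08   0.0625 0.018 ]
after arm y [0.0337 0.0509 0.0762]
disc 190 [0.0824 0.0605 0.0181] [0.0796 0.0621 0.0177]
```

View pics/c9.png

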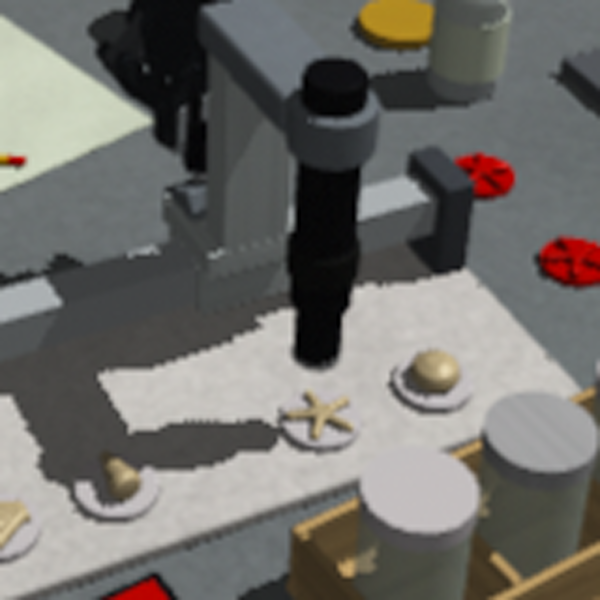

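Scene: the lens end is at about (324.5,275.2) and the starfish at about (325.3,290.1). The carriage moved about 59 mm. I'll refine the lens-to-starfish offset with axis and disc fits in both cameras.

```bash
cat > m.py <<'E'
from h import *
def lens_scene(f):
    im=cv2.imread(f).max(2); out=[]
    for v in range(262,275):
        r=im[v]; c=np.where(r[285:350]<45)[0]+285
        # biggest run near tube
        runs=np.split(c,np.where(np.diff(c)>1)[0]+1); r_=max(runs,key=len)
        out.append((v,r_[0],r_[-1],len(r_)))
    return out
def axis_y(v,u):   # y of vertical axis at rig x=.075 seen at pixel (u,v): intersect ray with plane rig x=.075
    o,r=ray('scene',u,v); n=np.array([*X,0]); t=(0.075-(o[:2]-O)@X)/(r@n); return rig(o+t*r)
E
python3 - <<'E'
from m import *
for f in ('pics/scene0.png','pics/s9.png'):
    L=lens_scene(f); A=np.array([axis_y(v,(a+b)/2) for v,a,b,l in L]); print(f,[l for *_,l in L],A[:,1].round(4),A[:,2].round(3))
print('lens z=.07 plane',rig(at_z('scene',324.5,275.2,.07)),'star',rig(at_z('scene',325.3,290.1,.021)))
# disc outline: white pixels above plate -> by ellipse fit on depth edge? use scene depth z in .0155-.03 near star
for n,f in(('scene','pics/scene0.npy'),('top','pics/top0.npy')):
    Q=rig(cloud(n,np.load(f)))
    for name,y in(('star',.061),('urch',.13)):
        m=(Q[...,2]>.0155)&(Q[...,2]<.04)&(Q[...,0]>.04)&(Q[...,0]<.115)&(abs(Q[...,1]-y)<.034)
        c,r=cv2.minEnclosingCircle(Q[m][:,:2].astype(np.float32)*1000); print(n,name,m.sum(),np.round(c,1),round(r,1), 'pct',np.percentile(Q[m][:,:2]*1e3,[1,99],axis=0).mean(0).round(1))
E
```

```text
pics/scene0.png [17, 16, 17, 17, 17, 17, 15, 14, 12, 12, 12, 12, 12] [-0.     -0.0012 -0.0023 -0.0022 -0.0021 -0.0021 -0.002  -0.0007 -0.0006
 -0.0005 -0.0005 -0.0004 -0.0003] [0.125 0.123 0.12  0.118 0.115 0.112 0.109 0.106 0.103 0.1   0.097 0.094
 0.091]
pics/s9.png [13, 11, 12, 12, 12, 12, 12, 12, 12, 11, 11, 11, 11] [0.06   0.0601 0.059  0.0592 0.0594 0.0596 0.0597 0.0599 0.0601 0.059
 0.0591 0.0593 0.0595] [0.103 0.1   0.098 0.095 0.092 0.089 0.086 0.083 0.08  0.078 0.075 0.072
 0.069]
lens z=.07 plane [0.08025209 0.05771211 0.07      ] star [0.07859855 0.06370713 0.021     ]
scene star 277 [83.3 60.1] 42.0 pct [81.1 61.7]
scene urch 265 [ 85.3 127.3] 36.4 pct [ 82.9 133.7]
top star 302 [74.  60.9] 46.4 pct [77.2 62.5]
top urch 298 [ 78.6 143. ] 24.9 pct [ 78.5 141.7]
```

```bash
python3 - <<'E'
from m import *
for u,v in((324.9,291.7),(325.3,290.5),(324.5,291.7)): print('star scene',axis_y(v,u), rig(at_z('scene',u,v,.018)))
im,d,par,P=knob('top','t9')
# top: tube knob (dark, z~.27) before/after, arm side edges before/after
for f in('top0','t9'):
    Q=rig(cloud('top',np.load(f'pics/{f}.npy'))); I=cv2.imread(f'pics/{f}.png').max(2)
    m=(Q[...,2]>.26)&(Q[...,2]<.275)&(Q[...,0]>.05)&(Q[...,0]<.1)&(abs(Q[...,1]-.03)<.08)&(I<60)
    q=Q[m]*1e3; print(f,m.sum(), 'tube top',np.percentile(q,[2,98],axis=0).mean(0).round(1) if m.sum() else '')
    m=(Q[...,2]>.235)&(Q[...,2]<.26)&(Q[...,0]>-.03)&(Q[...,0]<.05)&(abs(Q[...,1]-.03)<.08)
    q=Q[m]*1e3; print('arm y',np.percentile(q[:,1],[1,99]).round(1) if m.sum() else '')
# disc centre in top by circle-fit of white disc edge: print z-based rows
I=cv2.imread('pics/top0.png'); c=cv2.resize(I[95:145,265:320],None,fx=8,fy=8,interpolation=cv2.INTER_CUBIC)
g=cv2.GaussianBlur(cv2.cvtColor(c,cv2.COLOR_BGR2GRAY),(9,9),2)
h=cv2.HoughCircles(g,cv2.HOUGH_GRADIENT,1.5,200,param1=60,param2=15,minRadius=75,maxRadius=105)
if h is not None:
    for x,y,r in h[0][:2]: print('disc top px',265+x/8,95+y/8,r/8, rig(at_z('top',265+x/8,95+y/8,.018)), 'expected r px ~',.025*424/.94)
cv2.imwrite('pics/c10.png',np.hstack([c,cv2.resize(im[60:160,260:340],(352,440))[:400]]) )
E
```

```text
star scene [0.075      0.06523843 0.01225385] [0.08008781 0.06198302 0.018     ]
star scene [0.075      0.06609251 0.01567444] [0.07706846 0.06476639 0.018     ]
star scene [0.075      0.06414887 0.01270317] [0.07969276 0.06115386 0.018     ]
top0 347 tube top [ 75.5  -2.9 266.5]
arm y [-24.5  20.9]
t9 347 tube top [ 76.7  56.1 266.3]
arm y [61.9 79.8]
disc top px 293.78125 120.40625 11.25 [0.07579985 0.0605867  0.018     ] expected r px ~ 11.276595744680852
```

View pics/c10.png

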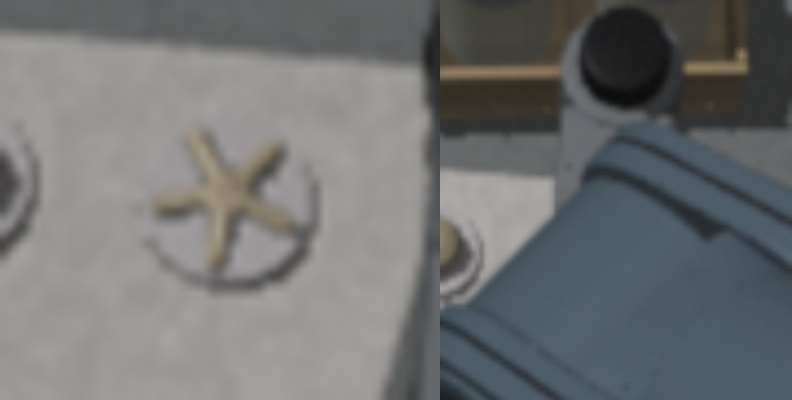

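Both cameras agree the lens must go about 5 mm further: top shows 56.1 against 60.6–61.2, and scene shows 59.5 against 64–66 by the same method.

servo_tool(commands="0.01 0.12 0 0 5;0.01 0.13 0 0 5;0 0 0 0 5;0 0 0 0 5;0 0 0 0 5;0 0 0 0 5")

```text
time_s: 14.03
tool_pos: [0.5558, 0.1052, 0.0916]
ee_rot: [-1.371, 1.102, 1.372]
contact_force: [-6.4, 1.2, 1.3]
gripper_width: 0.0108
```

```bash
cat >> m.py <<'E'
def check(tag):
    s=state(); im,d,par,P=knob('scene','s'+tag); im,d,par,Q=knob('top','t'+tag)
    A=np.array([axis_y(v,(a+b)/2) for v,a,b,l in lens_scene(f'pics/s{tag}.png') if l<14]); print('lens y scene',A[:,1].mean().round(4),'n',len(A))
    m=(Q[...,2]>.26)&(Q[...,2]<.275)&(Q[...,0]>.05)&(Q[...,0]<.1)&(abs(Q[...,1]-.03)<.08)&(im.max(2)<60)
    print('tube top',m.sum(),(np.percentile(Q[m]*1e3,[2,98],axis=0).mean(0)).round(1) if m.sum() else '')
    return s
E
python3 -c "
from m import *
check('11')"
```

```text
t 14.0333 rig mm [-97.7  58.8  91.6] psi 18.0 tilt [-0.003 -0.004 -1.   ] F [-6.4  1.2  1.3] w 10.8 q7 1.0
lens y scene 0.0639 n 13
tube top 347 [ 76.8  60.6 266.3]
```

servo_tool(commands="0.008 0.09 0 -0.9 5;0.008 0.09 0 -0.9 5;0.008 0.09 0 -0.9 5;0.008 0.09 0 -0.9 5;0 0 0 0 5;0 0 0 0 5")

```text
time_s: 14.63
tool_pos: [0.5562, 0.1129, 0.0913]
ee_rot: [-1.142, 1.256, 1.142]
contact_force: [-6.8, -0.3, -0.6]
gripper_width: 0.011
```

```bash
python3 -c "
from m import *
check('12')"
```

```text
t 14.6333 rig mm [-98.1  66.5  91.3] psi 0.0 tilt [-0.003 -0.003 -1.   ] F [-6.8 -0.3 -0.6] w 11.0 q7 0.72
lens y scene 0.0656 n 13
tube top 348 [ 76.5  62.1 266.1]
```

servo_tool(commands="0.006 0.065 0 -0.9 5;0.006 0.065 0 -0.9 5;0.006 0.065 0 -0.9 5;0.006 0.065 0 -0.9 5;0 0 0 0 5;0 0 0 0 5")

```text
time_s: 15.23
tool_pos: [0.5571, 0.1189, 0.0917]
ee_rot: [-0.906, 1.377, 0.906]
contact_force: [-6.4, -0.4, 0.9]
gripper_width: 0.0108
```

```bash
python3 -c "
from m import *
check('13')"
```

```text
t 15.2333 rig mm [-97.8  72.6  91.7] psi -17.9 tilt [-0.002 -0.002 -1.   ] F [-6.4 -0.4  0.9] w 10.8 q7 0.44
lens y scene 0.066 n 13
tube top 349 [ 76.7  62.4 266.1]
```

The knob is at about 0.38 now, where the clamp brakes. To turn further without the body meeting the microscope arm, I'll regrip a little further back on the bar.

servo_tool(commands="0 0 0 0 18;-0.1 0 0.1 0 18;-0.1 0.02 0.05 0 18;0 0 0 0 5;0 0 0 0 5;0.01 0.14 0 -0.9 5;0.01 0.14 0 -0.9 5;0 0 0 0 5", squeeze=30)

```text
time_s: 16.0
tool_pos: [0.5566, 0.1237, 0.096]
ee_rot: [-0.785, 1.425, 0.779]
contact_force: [-1.3, -5.4, 8.4]
gripper_width: 0.0112
```

```bash
python3 -c "
from m import *
check('14')"
```

```text
t 16.0 rig mm [-98.7  77.3  96. ] psi -27.2 tilt [ 0.003 -0.003 -1.   ] F [-1.3 -5.4  8.4] w 11.2 q7 0.3
lens y scene 0.0667 n 13
tube top 346 [ 76.5  63.1 265.9]
```

servo_tool(commands="-0.08 0.1 0 -0.9 5;-0.08 0.1 0 -0.9 5;0 0 0 0 5;0 0 0 0 5")

```text
time_s: 16.43
tool_pos: [0.5574, 0.1263, 0.0966]
ee_rot: [-0.667, 1.46, 0.657]
contact_force: [9.7, -8.7, 2.1]
gripper_width: 0.0115
```

```bash
python3 -c "
from m import *
s=check('15'); print(s['ft_torque']); knob('wrist','w15')"
```

```text
t 16.4333 rig mm [-98.1  79.9  96.6] psi -36.1 tilt [ 0.01  -0.003 -1.   ] F [ 9.7 -8.7  2.1] w 11.5 q7 0.16
lens y scene 0.0668 n 13
tube top 353 [ 76.6  63.1 265.9]
[-1.30008178 -2.33316079  0.36111702]
```

servo_tool(commands="0 0.08 0 -0.5 5;0 0.08 0 -0.5 5;0 0 0 0 5;0 0 0 0 5")

```text
time_s: 16.92
tool_pos: [0.5576, 0.1277, 0.0968]
ee_rot: [-0.6, 1.481, 0.587]
contact_force: [8.3, -12.5, 6.3]
gripper_width: 0.0115
```

```bash
python3 -c "
from m import *
s=check('16'); print(s['ft_torque'])"
```

```text
t 16.9167 rig mm [-98.1  81.4  96.8] psi -41.2 tilt [ 0.009 -0.005 -1.   ] F [  8.3 -12.5   6.3] w 11.5 q7 0.08
lens y scene 0.0668 n 13
tube top 351 [ 76.7  63.6 266.1]
[-2.23024184 -2.03961315  0.12283061]
```

servo_tool(commands="0 -0.05 0 0 12;0 0 0 0 20;0 0 0 0 30;0 0 0 0 46;0 0 0 0 46;-0.5 0.05 0 0 46;-0.7 0.06 0 0 46;-0.7 0.06 0 0 46;0 0 1 0 46;0 0 1 0 46;0 0 1 0 46;0 0 1 0 46;-0.5 0 1 0 46;-0.5 -0.5 0 0 46;-0.5 -1 0 0 46;-0.5 -1 0 0 46;-0.5 -1 0 0 46;-0.5 -1 0 0 46;0 0 0 0 46;0 0 0 0 46")

```text
time_s: 18.68
tool_pos: [0.4525, 0.0444, 0.1947]
ee_rot: [-0.597, 1.488, 0.596]
contact_force: [0.3, 0.7, -0.4]
gripper_width: 0.0459
```

```bash
python3 - <<'E'
from m import *
check('17')
P=rig(cloud('top',np.load('pics/t17.npy')))*1e3; I=cv2.imread('pics/t17.png').max(2)
m=(I<45)&(P[...,2]>118)&(P[...,2]<155)&(P[...,0]>-112)&(P[...,0]<-55)&(abs(P[...,1]-62)<28)
q=P[m]; print(m.sum(),q.mean(0).round(1))
u,s,vt=np.linalg.svd((q-q.mean(0))[:,:2],full_matrices=False); d=vt[0]; print('bar proj yaw',np.degrees(np.arctan2(d[1],d[0])))
P0=rig(cloud('top',np.load('pics/top0.npy')))*1e3; I0=cv2.imread('pics/top0.png').max(2)
m=(I0<45)&(P0[...,2]>118)&(P0[...,2]<155)&(P0[...,0]>-112)&(P0[...,0]<-55)&(abs(P0[...,1])<28); q=P0[m]
u,s,vt=np.linalg.svd((q-q.mean(0))[:,:2],full_matrices=False); d=vt[0]; print('start',m.sum(),q.mean(0).round(1),np.degrees(np.arctan2(d[1],d[0])))
for f in('top0','t17'):
    im=cv2.imread(f'pics/{f}.png'); c=cv2.resize(im[95:145,265:320],None,fx=8,fy=8,interpolation=cv2.INTER_CUBIC)
a=cv2.absdiff(cv2.imread('pics/scene0.png'),cv2.imread('pics/s17.png')).max(2)
print('scene change at star/urchin/spiral/scallop boxes',[int(a[v-8:v+8,u-10:u+10].mean()) for u,v in((325,291),(355,281),(271,310),(238,320))])
t=cv2.resize(cv2.imread('pics/t17.png')[60:220,200:430],None,fx=3.4,fy=3.4); cv2.imwrite('pics/c17.png',t)
E
```

```text
t 18.6833 rig mm [-194.9  -11.3  194.7] psi -41.0 tilt [-0.001 -0.001 -1.   ] F [ 0.3  0.7 -0.4] w 45.9 q7 0.34
lens y scene 0.0667 n 13
tube top 346 [ 76.6  63.1 266.5]
149 [-77.   64.9 136.1]
bar proj yaw 150.74746526791807
start 173 [-78.3  -1.1 134.9] 144.67653586016107
scene change at star/urchin/spiral/scallop boxes [12, 7, 21, 25]
```

```bash
cat > k.py <<'E'
from m import *
def bar(P,I,yc,top=139.,th=60):
    a=np.array([-.5,0,.866]); P=P.copy()
    m=(I<th)&(P[...,2]>115)&(P[...,2]<156)&(P[...,0]>-115)&(P[...,0]<-50)&(abs(P[...,1]-yc)<30)
    q=P[m]; h=q@a; h0=np.percentile(h,90); q=q[abs(h-h0)<4]
    xs=q@np.array([.866,0,.5]); ys=q[:,1]; Z=np.c_[xs,ys].astype(np.float32)
    (c,sz,ang)=cv2.minAreaRect(Z); w,v=np.linalg.eigh(np.cov(Z.T)); d=v[:,1]; phi=np.arctan2(d[1],d[0]); phi=(phi+np.pi/2)%np.pi-np.pi/2
    print(len(q),'h',h0.round(1),'centre',np.round(c,1),'size',np.round(sz,1),'phi',phi.round(3),'-> knob',(phi+.65).round(3))
E
python3 - <<'E'
from k import *
for f,n,yc in(('top0','top',0),('t17','top',65)):
    bar(rig(cloud(n,np.load(f'pics/{f}.npy')))*1e3,cv2.imread(f'pics/{f}.png').max(2),yc)
bar(np.load('pics/w1P.npy')*1e3,cv2.imread('pics/w1.png').max(2),0)
s=state(); im,d,par,P=knob('wrist','w18'); bar(P*1e3,im.max(2),65)
E
```

```text
114 h 162.1 centre [-4.  -1.1] size [11.5 40.8] phi -0.649 -> knob 0.001
104 h 161.3 centre [-2.7 65.5] size [11.8 40.5] phi -0.549 -> knob 0.101
704 h 162.5 centre [-3.4  1.2] size [11.3 43.8] phi -0.648 -> knob 0.002
t 18.7833 rig mm [-194.    -9.5  195. ] psi -40.9 tilt [ 0.  0. -1.] F [ 0.3 -0.6 -0.7] w 45.7 q7 0.34
950 h 162.0 centre [-3.7 68.2] size [12.2 43.9] phi -0.498 -> knob 0.152
```

Fitting the bar's top face shows the knob still at 0.10–0.15 rad (the same fit gave 0.00 at the start), so it isn't safely tight. I'll go back the same way and push it to its stop.

servo_tool(commands="0.5 1 0 0 34;0.5 1 0 0 34;0.5 1 0 0 34;0.5 1 0 0 34;0.5 0.5 0 0 34;0.5 0 0 0 34;0 0 -1 0 34;0 0 -1 0 34;0 0 -1 0 34;0 0 -1 0 34;0 0 -1 0 34;0 0 0 0 34;0.7 -0.06 0 0 34;0.7 -0.06 0 0 34;0.3 -0.03 0 0 34;0 0 0 0 34;0 0 0 0 34")

```text
time_s: 20.25
tool_pos: [0.5477, 0.1321, 0.0954]
ee_rot: [-0.597, 1.487, 0.597]
contact_force: [-0.0, 0.0, 0.3]
gripper_width: 0.0342
```

```bash
python3 - <<'E'
from k import *
s=state(); im,d,par,P=knob('wrist','w19'); bar(P*1e3,im.max(2),65)
P=P*1e3
for v in range(250,330,10): print(v,[f"{P[v,u,0]:.0f},{P[v,u,1]:.0f},{P[v,u,2]:.0f}" for u in range(215,360,10)])
E
```

```text
t 20.25 rig mm [-108.3   84.9   95.4] psi -41.0 tilt [ 0.  0. -1.] F [-0.   0.   0.3] w 34.2 q7 0.07
1583 h 162.3 centre [-11.6  71.7] size [36.3 35.4] phi -0.587 -> knob 0.063
250 ['-115,11,0', '-110,21,8', '-132,76,124', '-129,79,124', '-95,42,13', '-89,48,12', '-83,54,11', '-78,61,11', '-72,67,10', '-67,74,12', '-62,80,13', '-105,108,125', '-50,93,13', '-45,99,12', '-39,106,12']
260 ['-110,9,10', '-132,70,126', '-131,77,134', '-127,78,130', '-88,36,12', '-82,42,11', '-77,49,12', '-71,55,12', '-65,61,12', '-60,68,12', '-54,74,11', '-105,106,134', '-102,110,134', '-95,112,126', '-51,105,49']
270 ['-134,68,137', '-133,75,143', '-130,78,143', '-123,75,130', '-81,29,13', '-75,36,12', '-69,42,12', '-64,49,12', '-58,55,12', '-52,62,12', '-62,77,45', '-106,105,143', '-104,109,143', '-97,110,136', '-51,102,61']
280 ['-132,68,143', '-132,75,151', '-130,79,152', '-120,72,131', '-74,23,13', '-68,29,13', '-62,36,12', '-57,43,12', '-51,49,12', '-62,67,48', '-81,86,95', '-104,103,147', '-105,108,152', '-98,109,144', '-95,112,144']
290 ['-135,76,163', '-132,78,160', '-128,78,156', '-117,69,133', '-67,16,13', '-60,22,12', '-54,28,10', '-49,36,12', '-88,76,105', '-87,82,109', '-78,83,98', '-102,101,148', '-104,106,157', '-103,110,160', '-103,113,163']
300 ['-133,76,166', '-131,79,168', '-125,75,156', '-114,66,134', '-59,9,13', '-52,15,11', '-63,38,46', '-98,77,128', '-97,82,130', '-88,82,120', '-75,80,102', '-99,98,149', '-102,104,159', '-105,109,167', '-103,112,167']
310 ['-132,77,172', '-130,79,172', '-121,72,155', '-57,-4,12', '-51,2,11', '-45,9,12', '-81,55,95', '-96,76,132', '-94,79,132', '-87,80,125', '-72,77,107', '-96,96,150', '-101,103,163', '-105,108,172', '-104,111,173']
320 ['-134,82,184', '-133,84,184', '-118,69,156', '-49,-12,12', '-43,-5,12', '-80,46,96', '-77,52,98', '-92,72,132', '-91,77,134', '-84,78,128', '-72,76,114', '-92,93,150', '-112,107,184', '-110,109,184', '-109,112,184']
```

servo_tool(commands="0 0 -0.1 0.8 34;0 0 -0.1 0.8 34;0 0 -0.1 0.8 34;0 0 0 0.8 34;0.2 0.03 0 0 34;0.2 0.03 0 0 34;0 0 0 0 34;0 0 0 0 34")

```text
time_s: 20.97
tool_pos: [0.556, 0.1335, 0.0892]
ee_rot: [-0.811, 1.414, 0.811]
contact_force: [0.3, 0.2, 0.4]
gripper_width: 0.0342
```

```bash
python3 - <<'E'
from k import *
s=state(); im,d,par,P=knob('wrist','w20')
P=P*1e3
for v in range(250,320,10): print(v,[f"{P[v,u,0]:.0f},{P[v,u,1]:.0f},{P[v,u,2]:.0f}" for u in range(205,360,10)])
E
```

```text
t 20.9667 rig mm [-100.2   87.    89.2] psi -25.0 tilt [ 0.  0. -1.] F [0.3 0.2 0.4] w 34.2 q7 0.31
250 ['-95,14,12', '-92,22,13', '-88,29,12', '-121,72,118', '-119,76,118', '-77,51,11', '-74,59,12', '-71,66,13', '-67,74,12', '-63,81,10', '-60,89,12', '-57,96,12', '-103,110,117', '-50,111,12', '-45,119,11', '-43,126,12']
260 ['-87,10,13', '-84,17,12', '-119,66,119', '-120,73,128', '-116,75,123', '-69,47,11', '-65,55,11', '-63,63,13', '-59,70,13', '-55,78,13', '-52,85,12', '-48,93,11', '-104,109,129', '-101,113,128', '-95,117,120', '-34,123,13']
270 ['-79,5,13', '-120,64,129', '-121,70,137', '-119,74,137', '-112,74,124', '-61,43,13', '-57,51,12', '-54,59,13', '-51,66,12', '-47,74,12', '-62,87,49', '-62,94,54', '-104,108,137', '-101,111,136', '-95,115,129', '-50,119,55']
280 ['-71,1,13', '-119,65,137', '-120,72,145', '-119,76,146', '-108,71,124', '-53,39,12', '-49,47,12', '-63,63,47', '-62,71,52', '-82,86,94', '-81,92,96', '-77,96,94', '-101,106,140', '-103,110,145', '-97,113,139', '-95,117,138']
290 ['-125,68,156', '-123,72,156', '-121,74,154', '-117,75,150', '-104,70,127', '-63,47,49', '-99,77,124', '-94,80,118', '-86,82,108', '-78,84,97', '-76,89,98', '-74,95,99', '-99,105,143', '-102,109,150', '-103,113,154', '-103,116,158']
300 ['-123,69,160', '-122,72,161', '-120,74,159', '-114,73,150', '-100,68,128', '-99,73,129', '-97,77,129', '-96,81,131', '-86,81,116', '-74,82,100', '-72,87,101', '-70,92,102', '-94,103,142', '-100,108,153', '-103,111,160', '-102,114,160']
310 ['-122,69,165', '-121,72,165', '-119,75,165', '-109,71,149', '-78,53,97', '-96,71,131', '-95,76,133', '-93,80,133', '-81,79,116', '-71,81,104', '-68,85,103', '-66,90,104', '-91,101,144', '-99,106,157', '-104,110,166', '-103,113,166']
```

The -y pad is 2–4 mm off the bar's side near its end. I'll push along +y in small steps.

servo_tool(commands="0.005 0.07 0 0 34;0.005 0.07 0 0 34;0.005 0.07 0 0 34;0 0 0 0 34")

```text
time_s: 21.35
tool_pos: [0.5559, 0.1376, 0.089]
ee_rot: [-0.813, 1.414, 0.812]
contact_force: [-0.4, -1.2, 0.3]
gripper_width: 0.034
```

servo_tool(commands="0.005 0.05 0 0 34;0.005 0.05 0 0 34;0 0 0 0 34;0 0 0 0 34")

```text
time_s: 21.68
tool_pos: [0.5561, 0.1381, 0.0888]
ee_rot: [-0.813, 1.416, 0.811]
contact_force: [-1.3, -5.2, 2.3]
gripper_width: 0.0336
```

servo_tool(commands="0.005 0.05 0 0 34;0.005 0.05 0 0 34;0 0 0 0 34;0 0 0 0 34")

```text
time_s: 22.02
tool_pos: [0.5564, 0.1394, 0.0888]
ee_rot: [-0.813, 1.416, 0.81]
contact_force: [-0.4, -6.9, 1.9]
gripper_width: 0.0342
```

servo_tool(commands="0.005 0.05 0 0 34;0.005 0.05 0 0 34;0 0 0 0 34;0 0 0 0 34")

```text
time_s: 22.35
tool_pos: [0.5563, 0.1412, 0.0886]
ee_rot: [-0.813, 1.417, 0.81]
contact_force: [-1.3, -7.4, 1.6]
gripper_width: 0.0341
```

```bash
python3 - <<'E'
from k import *
check('21')
E
```

```text
t 22.35 rig mm [-100.6   94.7   88.6] psi -25.0 tilt [-0.001 -0.003 -1.   ] F [-1.3 -7.4  1.6] w 34.1 q7 0.29
lens y scene 0.0668 n 13
tube top 349 [ 76.8  63.5 265.8]
```

servo_tool(commands="0.005 0.05 0 0 34;0.005 0.05 0 0 34;0 0 0 0 34;0 0 0 0 34")

```text
time_s: 22.78
tool_pos: [0.5561, 0.1427, 0.0884]
ee_rot: [-0.813, 1.418, 0.809]
contact_force: [-2.2, -8.4, 1.6]
gripper_width: 0.0339
```

```bash
python3 - <<'E'
from k import *
check('22')
E
```

```text
t 22.7833 rig mm [-100.9   96.2   88.4] psi -25.0 tilt [-0.002 -0.004 -1.   ] F [-2.2 -8.4  1.6] w 33.9 q7 0.29
lens y scene 0.0668 n 13
tube top 349 [ 76.7  63.4 266.5]
```

servo_tool(commands="0.005 0.05 0 0 34;0.005 0.05 0 0 34;0 0 0 0 34;0 0 0 0 34")

```text
time_s: 23.22
tool_pos: [0.5559, 0.1434, 0.0881]
ee_rot: [-0.814, 1.421, 0.808]
contact_force: [-2.5, -10.0, 2.4]
gripper_width: 0.034
```

The force is rising with little travel, so it's at or near the stop. I'll back off, retreat and check.

servo_tool(commands="-0.03 -0.3 0 0 34;-0.03 -0.2 0 0 34;0 0 0 0 40;-0.5 0.05 0 0 40;-0.7 0.06 0 0 40;-0.7 0.06 0 0 40;0 0 1 0 46;0 0 1 0 46;0 0 1 0 46;0 0 1 0 46;-0.5 0 1 0 46;-0.5 -0.5 0 0 46;-0.5 -1 0 0 46;-0.5 -1 0 0 46;-0.5 -1 0 0 46;-0.5 -1 0 0 46;0 0 0 0 46;0 0 0 0 46")

```text
time_s: 24.72
tool_pos: [0.4571, 0.0507, 0.189]
ee_rot: [-0.812, 1.414, 0.811]
contact_force: [0.4, -0.7, 0.7]
gripper_width: 0.0458
```

```bash
python3 - <<'E'
from k import *
check('23')
bar(rig(cloud('top',np.load('pics/t23.npy')))*1e3,cv2.imread('pics/t23.png').max(2),65)
im,d,par,P=knob('wrist','w23'); bar(P*1e3,im.max(2),65)
# specimens: disc+specimen centroids by height, top camera, before/after
for f in('top0','t23'):
    Q=rig(cloud('top',np.load(f'pics/{f}.npy')))*1e3; r=[]
    for y in(131,61,-79,-150): 
        m=(Q[...,2]>21)&(Q[...,2]<45)&(abs(Q[...,0]-75)<24)&(abs(Q[...,1]-y)<24); r.append((int(m.sum()),*(Q[m][:,:2].mean(0).round(1) if m.any() else ())))
    print(f,r)
Q0=rig(cloud('scene',np.load('pics/scene0.npy')))*1e3;Q1=rig(cloud('scene',np.load('pics/s23.npy')))*1e3
for n,Q in(('s0',Q0),('s23',Q1)):
    r=[]
    for y in(131,61,-79,-150):
        m=(Q[...,2]>21)&(Q[...,2]<45)&(abs(Q[...,0]-77)<26)&(abs(Q[...,1]-y)<26); r.append((int(m.sum()),*(Q[m][:,:2].mean(0).round(1) if m.any() else ())))
    print(n,r)
E
```

```text
t 24.7167 rig mm [-191.    -4.6  189. ] psi -25.0 tilt [ 0. -0. -1.] F [ 0.4 -0.7  0.7] w 45.8 q7 0.56
lens y scene 0.0667 n 13
tube top 352 [ 76.7  63.4 266. ]
109 h 161.5 centre [-3.2 65.9] size [11.5 41.1] phi -0.715 -> knob -0.065
438 h 162.1 centre [-9.  72.2] size [12.2 29.5] phi -0.789 -> knob -0.139
top0 [(139, np.float64(76.8), np.float64(141.5)), (82, np.float64(77.3), np.float64(62.8)), (95, np.float64(76.0), np.float64(-72.4)), (169, np.float64(72.5), np.float64(-148.3))]
t23 [(138, np.float64(76.6), np.float64(141.5)), (0,), (93, np.float64(76.0), np.float64(-72.4)), (165, np.float64(72.9), np.float64(-148.3))]
s0 [(122, np.float64(85.6), np.float64(139.0)), (93, np.float64(80.8), np.float64(61.1)), (95, np.float64(84.3), np.float64(-75.4)), (175, np.float64(77.9), np.float64(-149.6))]
s23 [(120, np.float64(85.7), np.float64(139.3)), (94, np.float64(81.7), np.float64(61.0)), (98, np.float64(83.7), np.float64(-74.9)), (175, np.float64(78.3), np.float64(-150.0))]
```

```bash
python3 -c "
from bench import workorder; print(workorder.hand_in())"
```

```text
the job is handed in; nothing more can be done
None
```

I loosened the knob to about 0.92 rad, slid the carriage about 66 mm until the lens stood over the starfish, and turned the knob back to its stop. I handed in at about 25 s; the interface gave no verdict.

**Last checks**
- **Lens:** it sits 0.6–2.8 mm off the starfish centre by the top camera and 0.6–2.6 mm by the scene camera. The limit is 8 mm. It did not move measurably during the final tightening push.
- **Knob:** fits of the bar's top face gave −0.07 rad (top camera) and −0.14 rad (wrist camera, which saw only part of the bar). I read that as the zero stop within fit error.
- **Specimens:** the centroids of the urchin, spiral and scallop are unchanged to within 1 mm in both cameras. The starfish is now hidden from the top camera, but the scene camera shows it unmoved.
- **Jar, bottle and arm:** I did not recheck the jar and the rinse bottle at the end; nothing I did went near them. The arm is clear of everything.

**What failed or disagreed**
- **Fingertip position:** the wrist depth put the fingertips about 25 mm behind the reported TCP, not 14 mm ahead. The first two closures missed the bar because of this, and I then worked from the measured tips.
- **First tightening:** it left the knob at 0.10–0.15 rad although the jaw angle suggested 0. I went back and pushed the bar end to the stop, at about 10 N.
- **Camera offset:** the scene camera places things about 4–8 mm further in rig x than the top camera, so I compared lens and starfish only within one camera.

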